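# Unlock the scraps caddy and hold its sprung lid open

### The job

I have both hands full and am about to empty food scraps into the white caddy: turn the clamp knob on its lock clockwise, all the way, to free the lock bar, slide the bar by its post away from the caddy until it stops, clear of the lid, then lift the sprung lid by its front tab and hold it open at 60 degrees from shut (within 8 degrees), still. Finish while holding the lid at that angle with the gripper, with nothing but the gripper keeping it up: the lid snaps shut if you let go. Do not shift the other things on the island.

Things in the scene. Friction and masses are not known exactly. Their poses are not given: they have to be found in the camera images.
- caddy: Matte white scraps caddy, bin 170 (x) by 180 (y) by 150 mm high, fixed to the island, place and yaw vary. Origin: underside centre. Its x points from front (tab, robot side) to hinge, y left, z up. On its right (-y) a bracket, x -40 to 40, y -88 to -256, top z 158 mm, carries a steel lock bar with a post and, on a steel bridge (66 by 60 mm, top z 182 mm), the clamp knob.
- lid_hinge (a point): Point on the lid's hinge axis, in the caddy frame at (85, 0, 154) mm; the axis runs along the caddy's y. Does not move with the lid; its axes are the caddy's.
- lid_tab (a point): Grip point of the lid's front tab, 200 mm from the hinge axis; moves with the lid (shut: caddy frame (-115, 0, 154) mm). The tab is 30 mm wide (caddy y), 10 thick, sticks out 50 mm from the lid's front edge; this point is 30 mm out. Free above, below and at both sides: it can be pinched across its width from above and turns between the pads as the lid rises. x: tab to hinge; z: lid's upper face.
- lid (a joint): Lid angle, rad: 0 shut and level, 1.047 is 60 degrees, stop 1.75. White plate 170 by 186 by 8 mm, about 0.18 kg, hinged at the far edge. Spring and weight push it shut at every angle up to 90 degrees, with 0.25 to 0.5 N m (about 2 N at the tab). It rises no more than about 3 degrees while the lock bar's tongue lies over it.
- clamp (a joint): Clamp knob angle, rad: grows clockwise seen from above, stop at 1.55; starts at 0 to 0.25. A pin under the knob rises as it turns and lets go of the bar at about 1.1; from 1.15 the bar slides. Friction 0.04 N m; it stays where it is left.
- clamp_grip (a point): Grip point of the knob, on its vertical axis, caddy frame (0, -125, 219) mm. Black disc, radius 20 mm, with an upright bar grip across it, 14 mm thick, 38 mm long, 30 mm high, top 7 mm above this point. At clamp = 0 the bar grip lies along the caddy's x. The point turns with the knob: its x is along the bar grip.
- bar (a joint): Lock bar travel, m: 0 with its tongue 22 mm over the lid's right edge (locked), grows as it slides to the caddy's -y, away from the lid; stop at 0.036; drawn clear when above 0.028. About 2 N of friction; stays where it is left.
- bar_post (a point): Grip point of the lock bar's post; when locked in caddy frame (0, -198, 197) mm; moves with the bar. Upright steel prism 20 by 20 mm, sides along the caddy's axes, 40 mm high, top 15 mm above this point; the bar below is 25 mm wide, its top 25 mm below this point. The locked post stands 73 mm from the knob's axis.
- bowl: White ceramic bowl, 124 mm across, 60 mm high, in front of the caddy to the left. Origin: underside centre. Leave alone.
- spoon: Wooden spoon 250 mm long, lying to the left of the caddy, along its own x. Leave alone.
- scraper: Plastic scraper 250 mm long, lying in front of the caddy to the right, along its own x. Leave alone.
- canister: Steel canister with a toggle clasp, 104 mm across, 147 mm high. Origin: underside centre. It, the jar and the mug stand far to the left, behind and far to the right of the caddy, in any order. Leave alone.
- jar: Amber glass jar with steel cap, 72 mm across, 120 mm high. Origin: underside centre. Leave alone.
- mug: Blue ceramic mug, 82 mm across, 95 mm high. Origin: underside centre. Leave alone.

How it is judged:
On the way, in this order (a step that is already met when the one before it is completed fails the run):
1. the clamp knob is turned until the lock bar is free (value of joint clamp above 1.15 rad), for 0.2 s.
2. the lock bar is drawn clear of the lid (value of joint clamp above 1.15 rad and value of joint bar above 0.028 m), for 0.2 s.
3. the lid is being lifted by the gripper (value of joint bar above 0.028 m and value of joint lid above 0.4 rad and contact force between the fingers and lid above 0.5 N), for 0.1 s.
At the end, for the whole second after the job is handed in: The gripper's fingers touch the lid (over 0.5 N) and hold it still (under 0.05 rad/s) at 60 degrees from shut, within 8; no other loose thing touches it; the clamp knob is past 1.15 rad, the lock bar drawn over 28 mm; the other things are within 30 mm of their starts (all of step 2 and value of joint lid between 0.907 and 1.187 rad and velocity of joint lid between -0.05 and 0.05 rad/s and contact force between the fingers and lid above 0.5 N and contact force between each of bowl, spoon, scraper, canister, jar, mug and lid below 0.2 N and distance of each of bowl, spoon, scraper, canister, jar, mug from where it was at the start of the episode below 0.03 m); the arm keeps its last pose, push and grip.
It fails at once if one of the other things is shifted by more than 30 mm (distance of any of bowl, spoon, scraper, canister, jar, mug from where it was at the start of the episode above 0.03 m).
It also fails if it takes over 64 s, if anything falls off the work surface, if the arm or the gripper's body presses on something with over 40 N, if the wrist force passes 120 N, or if a joint passes its speed limit or range.

### The arm

A 6-joint arm with a two-finger parallel gripper is mounted at the origin on the work surface. World frame = base frame: x ahead of the robot, y to its left, z up, the work surface at z = 0. Lengths are in m, angles in rad, forces in N, time in s.
With the tool pointing down it reaches from about 0.35 to 0.85 m from the base axis. Payload 8.1 kg.
Tool frame: the origin (TCP) lies at the very end of the fingers, on their centre line; the grasp point (between the pads) lies 19 mm behind it; x points along the fingers, y is the direction in which the jaws open and shut, and the axes are right-handed (so a half turn about x gives the same grasp; the last joint's range is limited). The gripper opens to 93 mm and grips with 3 to 60 N. Pads are 15 mm wide; open, the fingers measure 128 mm over their backs; the gripper's body (75 mm by 188 mm) begins 65 mm behind the grasp point.
Start: joints at [1.175, 0.13, 1.488, -0, 1.523, -0.085], TCP at [0.183, 0.571, 0.219] pointing down, gripper open.
Joint ranges: [-2.96, 2.96], [-0.89, 2.26], [0.02, 2.5], [-1.34, 4.48], [0, 2.73], [-2.66, 2.66]. Speed limits (rad/s): [2.39, 2.39, 2.79, 3.14, 3.14, 3.14].

### API

Orientations are given as a rotation vector (axis times angle).
In Python, from plant import * gives the robot as it stands. The module is installed in compiled form; this text tells all that it offers.
- The arm moves only by the tool apply_moves, never from a script. Its argument "series" is a list of rows, each an object with "jaw": the gripper's target within -1 to 1 (shut at 1, half-way at 0, fully open at -1); "linear": the shift along the tool's x, y, z normalised to -1 to 1, where 1 is 0.6 m, a list of three; "roll": the turn about the tool's x normalised to -1 to 1, where 1 is 30 degrees. A call has 1 to 20 rows; each row is the pose to reach, as a shift and turn from the pose measured when the call began, along the tool's axes at that moment; what a row does not reach only later rows make up. A row lasts 1/8 s, in which the tool goes at most 62.5 mm and 10.7 degrees, less where a joint would pass 70% of its speed; a pose out of reach is approached as far as the arm can. A call with a number of a shift or a turn outside -1 to 1 is refused whole. A call with a gripper value outside its range is refused whole. The fingers move at their own pace and stop on an object; "force" is the grip in N (left out, the last holds). Time passes only in rows, so rows that repeat a pose let the fingers close. It gives the time, the measured TCP pose, the force and the opening at its end, in the units of the state.
- read_state(): the state, without advancing time (a new reading comes with each control period).
- read_camera(name): name is "side" or "top" or "wrist"; returns a dict with "pixels" (420x560x3 uint8, blue, green, red), "intrinsics" (3x3 intrinsics, pixels), "rvec" (rotation vector, rad) and "tvec" (3), from world to camera coordinates, as OpenCV has them; the wrist camera has in their place "tool_from_camera" (4x4, takes a point from camera to tool coordinates, whose origin is the TCP and whose axes are the tool frame's). Camera axes: x right, y down, z forward; pixel columns grow to the right and rows downward; lengths in m; the calibration is good to about 2 mm. A picture is of the moment at which its call begins: read the wrist's pose just before it. There is no depth.
- close_job(): hands the job in, once; it reports no verdict.
The state is a dict: "t": time; "q": joint angles; "dq": joint speeds; "joint_torque": joint torques, N m; "tool_pos": TCP position; "orientation": TCP orientation; "force": force on the tool from outside, world axes, zero at the start; "wrist_torque": the same for the moment, N m; "opening": finger opening in m.
Only numpy, scipy, OpenCV 4.12 (cv2) and the standard library are available. Lean on these libraries where they do the work, as an engineer would, in place of code of your own. Each camera call takes 0.05 s, during which the arm holds its last target. There are 200 camera calls.

## Working session

There is one attempt and no reset: what is moved stays moved. The work goes in short steps, Python scripts to look and compute and a tool call to move; the robot and the scene stay as the last step left them, time stands still between calls to the robot, and variables do not carry over. Pictures are saved under pics/ and viewed, about 8 in all and at most 12, crops included, and the job is handed in when it is done.

Besides the shell and the picture viewer there is one more tool, called after "Request:" as a command line: name --argument value ..., lists and objects as JSON in quotes. apply_moves: Moves the arm, as the interface text tells. Its arguments: {"type":"object","properties":{"series":{"type":"array"},"force":{"type":"number"}},"required":["series"]}

```bash
mkdir -p pics
python3 - <<'E'
from plant import *
import cv2,numpy as np
s=read_state();print(s)
for n in("top","side"):
    c=read_camera(n);cv2.imwrite(f"pics/{n}0.png",c["pixels"]);print(n,c["intrinsics"],c["rvec"],c["tvec"])
c=read_camera("wrist");print(c["intrinsics"],c["tool_from_camera"])
E
```

```text
{'t': 0.0, 'q': array([ 1.17460718e+00,  1.31156537e-01,  1.48924136e+00, -1.53243843e-05,
        1.52298620e+00, -8.54106687e-02]), 'dq': array([-3.37814257e-04, -3.81243672e-04, -6.10061437e-05,  3.88816986e-04,
        1.86772926e-03,  2.16553624e-04]), 'joint_torque': array([ 1.43219222e-05, -5.59812212e+01, -4.91775906e+01,  7.66903907e-02,
        3.49013472e-02, -1.36572826e-04]), 'tool_pos': array([0.18325735, 0.57075153, 0.21761102]), 'orientation': array([ 0.24254657,  1.55741248, -0.24529432]), 'force': array([0.5302801 , 0.04006702, 0.14655343]), 'wrist_torque': array([ 0.00449364, -0.00143592, -0.0787211 ]), 'opening': 0.09286659414446148}
top [[452.56013385   0.         276.19840225]
 [  0.         452.56013385 202.37578874]
 [  0.           0.           1.        ]] [ 2.19648977 -2.13677774  0.16326704] [-0.02137408  0.58329147  1.54263985]
side [[410.54121216   0.         281.70326184]
 [  0.         410.54121216 209.98911554]
 [  0.           0.           1.        ]] [ 2.46033668 -0.49573742  0.16038643] [-0.53776566  0.28507474  1.05020115]
[[348.0423332    0.         277.69839577]
 [  0.         348.0423332  203.95826104]
 [  0.           0.           1.        ]] [[ 4.63312890e-04 -2.53982417e-01  9.67208725e-01 -1.66100553e-01]
 [ 9.99998784e-01 -1.32239382e-03 -8.26271604e-04  5.30211981e-05]
 [ 1.48888930e-03  9.67207932e-01  2.53981495e-01 -7.01182915e-02]
 [ 0.00000000e+00  0.00000000e+00  0.00000000e+00  1.00000000e+00]]
```

View pics/top0.png

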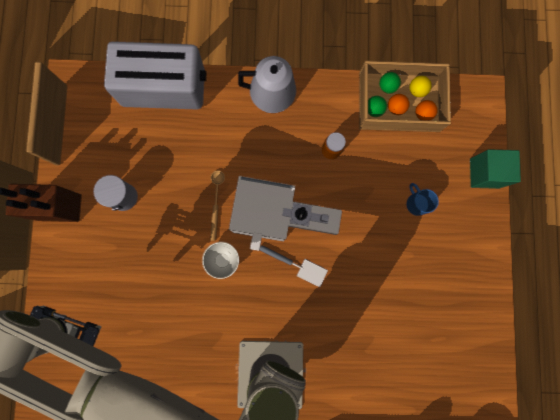

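View pics/side0.png

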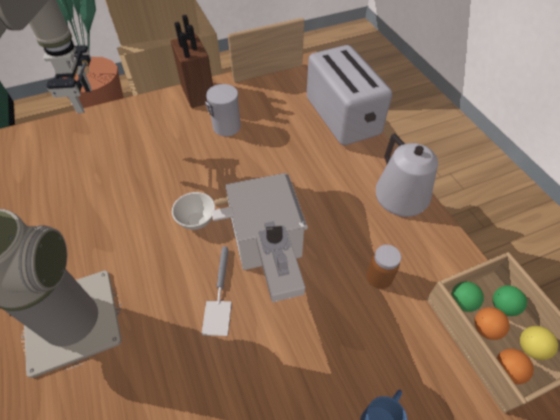

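The top view shows the caddy lid around (263,209), the knob at (301,214), the post at about (323,218) and the tab at about (257,243). In the side view the knob is at (274,233). I'll zoom in for exact points.

```bash
cat > h.py <<'E'
from plant import *
import cv2,numpy as np
from scipy.spatial.transform import Rotation as R
def ext(c,s=None):
    "camera centre and rotation cam->world"
    if "rvec" in c:
        r=R.from_rotvec(np.ravel(c["rvec"])).as_matrix().T
        return -r@np.ravel(c["tvec"]),r
    T=c["tool_from_camera"];rt=R.from_rotvec(s["orientation"]).as_matrix()
    return s["tool_pos"]+rt@T[:3,3],rt@T[:3,:3]
def ray(c,uv,s=None):
    o,r=ext(c,s);d=r@np.linalg.inv(c["intrinsics"])@[*uv,1];return o,d
def onz(c,uv,z,s=None):
    o,d=ray(c,uv,s);return o+d*(z-o[2])/d[2]
def proj(c,p,s=None):
    o,r=ext(c,s);k=c["intrinsics"]@(r.T@(np.asarray(p)-o));return k[:2]/k[2]
E
python3 - <<'E'
import cv2,numpy as np
a=cv2.imread("pics/top0.png")[165:260,220:350];b=cv2.imread("pics/side0.png")[165:310,215:315]
a=cv2.resize(a,None,fx=6,fy=6,interpolation=cv2.INTER_CUBIC)
cv2.imwrite("pics/topz.png",a)
E
```

```text
(no output)
```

View pics/topz.png

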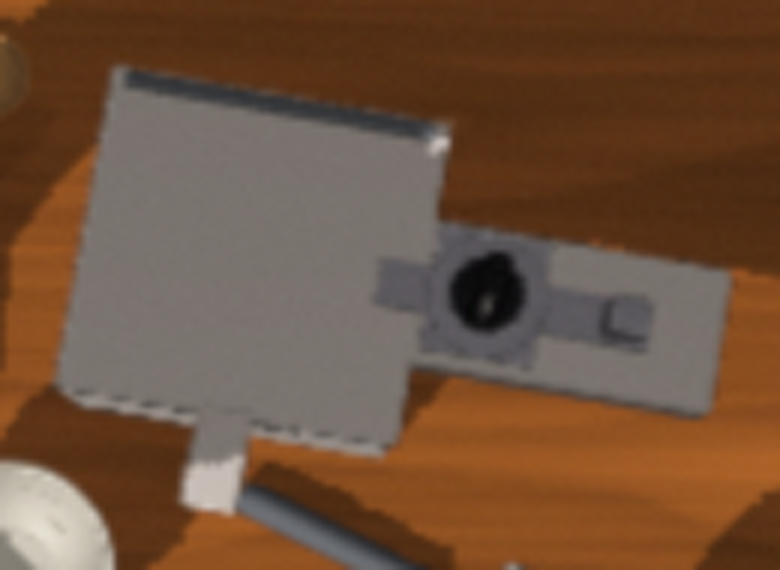

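The zoom shows the lid corners at (115,67), (450,125), (65,388) and (388,442). The tab end is at (182,505)–(235,513), the bracket end at (730,270) and (708,408), the knob at (487,293) and the post top at (632,317). I'll fit the pose from these.

```bash
cat >> h.py <<'E'
def cad(P,p): 
    x,y,w=P;c,s=np.cos(w),np.sin(w);p=np.asarray(p)/1000.
    return np.array([x+c*p[0]-s*p[1],y+s*p[0]+c*p[1],p[2]])
E
python3 - <<'E'
from h import *
from scipy.optimize import least_squares
c=read_camera("top");d=read_camera("side")
pts=[((85,93,158),(115,67)),((-85,93,154),(65,388)),((-85,-93,154),(388,442)),((-135,15,154),(182,505)),((-135,-15,154),(235,513)),((40,-256,158),(730,270)),((-40,-256,158),(708,408)),((0,-125,204),(487,293)),((0,-198,212),(632,317))]
uv=[np.array(u)/6.+[220-.4,165-.4] for _,u in pts]
f=lambda P:np.concatenate([proj(c,cad(P,p))-u for (p,_),u in zip(pts,uv)])
r=least_squares(f,[0.6,0,-.1],loss='soft_l1');print(r.x,np.round(f(r.x).reshape(-1,2),1).tolist())
print("side knob",proj(d,cad(r.x,(0,-125,226))),"post",proj(d,cad(r.x,(0,-198,212))), "tabend",proj(d,cad(r.x,(-135,0,154))))
for n,p in dict(knob=(0,-125,219),post=(0,-198,197),tab=(-115,0,154)).items():print(n,cad(r.x,p))
b=cv2.resize(d["pixels"][165:310,200:320],None,fx=4,fy=4,interpolation=cv2.INTER_CUBIC)
for p in [(0,-125,226),(0,-198,212),(-135,0,154),(0,-125,204),(-85,93,154),(-40,-256,158)]:
    q=(proj(d,cad(r.x,p))-[200,165])*4;cv2.circle(b,tuple(int(v) for v in q),3,(0,0,255),1)
cv2.imwrite("pics/sidez.png",b)
E
```

```text
[ 0.54989848  0.04351204 -0.1491969 ] [[-0.7, 1.1], [-2.1, -0.6], [1.3, 0.6], [-0.4, -0.4], [0.0, -0.1], [0.7, -0.1], [0.5, 1.3], [0.4, -0.5], [-0.4, -0.6]]
side knob [274.16260204 229.05266443] post [281.94948447 258.91729264] tabend [212.28208806 216.36896156]
knob [ 0.53131798 -0.08009931  0.219     ]
post [ 0.52046697 -0.15228834  0.197     ]
tab [0.43617604 0.0606061  0.154     ]
```

View pics/sidez.png

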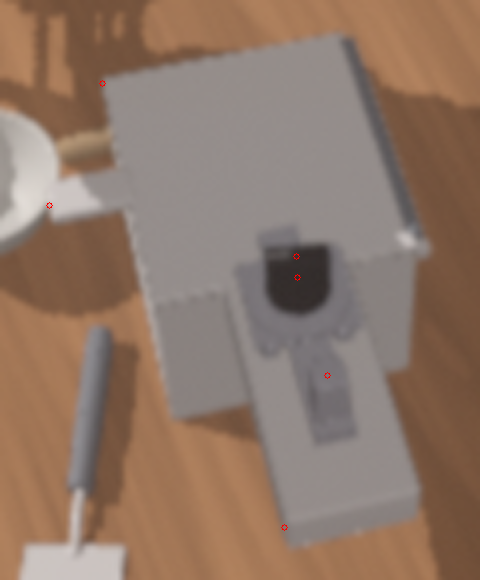

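```bash
cat >> h.py <<'E'
P0=np.array([0.5499,0.0435,-0.1492])
def plan(target,yaw):
    "shift (in units) and roll (deg) to bring TCP to target, jaw axis along world yaw"
    s=read_state();r=R.from_rotvec(s["orientation"]).as_matrix()
    lin=r.T@(np.asarray(target)-s["tool_pos"])/0.6
    j=np.arctan2(r[1,1],r[0,1]);d=(yaw-j+np.pi/2)%np.pi-np.pi/2  # world ccw
    roll=-np.degrees(d)  # tool x is down
    print("pos",s["tool_pos"].round(4),"xaxis",r[:,0].round(3),"jawyaw",np.degrees(j).round(1),"q6",s["q"][5].round(2),"t",s["t"],"open",s["opening"].round(4),"F",np.round(s["force"],1))
    print("lin",lin.round(4),"roll deg",roll.round(1),"units",(roll/30).round(3))
E
python3 - <<'E'
from h import *
k=cad(P0,(0,-125,219));k[2]=0.36
plan(k,P0[2]+np.pi/2)
E
```

```text
Traceback (most recent call last):
  File "h.py", line 27, in plan
    print("pos",s["tool_pos"].round(4),"xaxis",r[:,0].round(3),"jawyaw",np.degrees(j).round(1),"q6",s["q"][5].round(2),"t",s["t"],"open",s["opening"].round(4),"F",np.round(s["force"],1))
                                                                                                                                         ^^^^^^^^^^^^^^^^^^
AttributeError: 'float' object has no attribute 'round'
```

```bash
sed -i 's/s\["opening"\].round(4)/round(s["opening"],4)/' h.py
python3 - <<'E'
from h import *
k=cad(P0,(0,-125,219));k[2]=0.36
plan(k,P0[2]+np.pi/2)
E
```

```text
pos [0.1833 0.571  0.2181] xaxis [-0.    -0.001 -1.   ] jawyaw 72.2 q6 -0.09 t 0.25 open 0.093 F [-1.2 -0.1 -0.4]
lin [-0.2358 -0.8561  0.884 ] roll deg -9.3 units -0.309
```

Request:
apply_moves --series '[{"jaw": -1,"linear": [-0.1,0,0],"roll": 0},{"jaw": -1,"linear": [-0.236,0,0],"roll": 0},{"jaw": -0.5,"linear": [-0.236,-0.1,0.1],"roll": -0.1},{"jaw": -0.2,"linear": [-0.236,-0.856,0.884],"roll": -0.309},{"jaw": -0.2,"linear": [-0.236,-0.856,0.884],"roll": -0.309},{"jaw": -0.2,"linear": [-0.236,-0.856,0.884],"roll": -0.309},{"jaw": -0.2,"linear": [-0.236,-0.856,0.884],"roll": -0.309},{"jaw": -0.2,"linear": [-0.236,-0.856,0.884],"roll": -0.309},{"jaw": -0.2,"linear": [-0.236,-0.856,0.884],"roll": -0.309},{"jaw": -0.2,"linear": [-0.236,-0.856,0.884],"roll": -0.309},{"jaw": -0.2,"linear": [-0.236,-0.856,0.884],"roll": -0.309},{"jaw": -0.2,"linear": [-0.236,-0.856,0.884],"roll": -0.309},{"jaw": -0.2,"linear": [-0.236,-0.856,0.884],"roll": -0.309},{"jaw": -0.2,"linear": [-0.236,-0.856,0.884],"roll": -0.309},{"jaw": -0.2,"linear": [-0.236,-0.856,0.884],"roll": -0.309},{"jaw": -0.2,"linear": [-0.236,-0.856,0.884],"roll": -0.309},{"jaw": -0.2,"linear": [-0.236,-0.856,0.884],"roll": -0.309},{"jaw": -0.2,"linear": [-0.236,-0.856,0.884],"roll": -0.309}]'

```text
t: 2.5
tool_pos: [0.5312, -0.079, 0.3606]
orientation: [0.115, 1.567, -0.116]
force: [0.1, -0.0, 0.7]
opening: 0.0558
```

Run:
```python
from h import *
k=cad(P0,(0,-125,219));k[2]=0.36
plan(k,P0[2]+np.pi/2)
s=read_state();c=read_camera("wrist");im=c["pixels"].copy();cv2.imwrite("pics/w1raw.png",im)
for p in [(0,-125,226),(0,-198,212),(-135,15,154),(-135,-15,154),(0,-125,196),(-85,-93,154),(-40,-256,158),(40,-256,158)]:
    q=proj(c,cad(P0,p),s);cv2.circle(im,tuple(int(v) for v in q),3,(0,0,255),1)
cv2.imwrite("pics/w1.png",im)
```

```text
pos [ 0.5312 -0.079   0.3606] xaxis [ 0.    -0.001 -1.   ] jawyaw 81.6 q6 -1.67 t 2.5 open 0.0558 F [ 0.1 -0.   0.7]
lin [ 0.0011 -0.0018  0.0005] roll deg 0.1 units 0.003
```

View pics/w1.png

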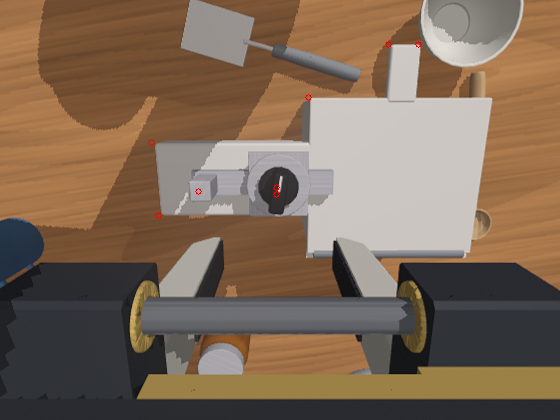

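The wrist view confirms the pose. The tab end is at (391,44)–(420,44), the lid front at (308,98)–(491,98) and the post top at about (200,190). The knob disc is at (278,188), with the grip turned about 0.15–0.2 rad clockwise. I'll refit from this view.

Run:
```python
from h import *
from scipy.optimize import least_squares
s=read_state();c=read_camera("wrist");im=cv2.imread("pics/w1raw.png")
pts=[((-85,93,154),(491,98)),((-85,-93,154),(308,98)),((-135,15,154),(420,44)),((-135,-15,154),(391,44)),((40,-256,158),(161,215)),((-40,-256,158),(152,143)),((0,-125,196),(278,188)),((0,-198,212),(200,190))]
f=lambda P:np.concatenate([proj(c,cad(P,p),s)-u for p,u in pts])
r=least_squares(f,P0,loss='soft_l1');P=r.x;print(P,np.round(f(P).reshape(-1,2),1).tolist())
# knob grip mask: rectify at z=.226
g=cv2.cvtColor(im,cv2.COLOR_BGR2GRAY)[140:225,150:345]
cv2.imwrite("pics/w1z.png",cv2.resize(g,None,fx=4,fy=4,interpolation=cv2.INTER_CUBIC))
for n,p in dict(knob=(0,-125,219),post=(0,-198,197),tab=(-115,0,154)).items():print(n,cad(P,p).round(4))
```

```text
[ 0.54977435  0.0446461  -0.14864635] [[0.2, -0.6], [1.5, -0.5], [0.0, 0.5], [-1.4, 0.5], [-1.2, 0.6], [1.1, -0.7], [0.3, -0.7], [-0.6, 0.9]]
knob [ 0.5313 -0.079   0.219 ]
post [ 0.5205 -0.1512  0.197 ]
tab [0.436  0.0617 0.154 ]
```

View pics/w1z.png

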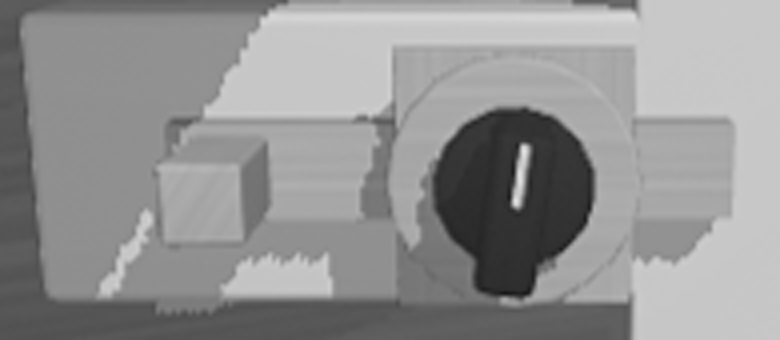

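```bash
sed -i 's/^P0=.*/P0=np.array([0.5498,0.0446,-0.1486])/' h.py; python3 -c "
from h import *
plan([.5313,-.079,.203],P0[2]+np.pi/2-.135)"
```

```text
pos [ 0.5312 -0.0793  0.3605] xaxis [ 0.    -0.001 -1.   ] jawyaw 81.5 q6 -1.67 t 2.6 open 0.0559 F [-0.   0.8 -0.2]
lin [ 2.625e-01  7.000e-04 -1.000e-04] roll deg 7.8 units 0.259
```

Request:
apply_moves --series '[{"jaw": -0.2,"linear": [0.1,0,0],"roll": 0.25},{"jaw": -0.2,"linear": [0.2,0,0],"roll": 0.25},{"jaw": -0.2,"linear": [0.24,0,0],"roll": 0.25},{"jaw": -0.2,"linear": [0.262,0,0],"roll": 0.25},{"jaw": -0.2,"linear": [0.262,0,0],"roll": 0.25},{"jaw": 1,"linear": [0.262,0,0],"roll": 0.25},{"jaw": 1,"linear": [0.262,0,0],"roll": 0.25},{"jaw": 1,"linear": [0.262,0,0],"roll": 0.25},{"jaw": 1,"linear": [0.262,0,0],"roll": 0.25},{"jaw": 1,"linear": [0.262,0,0],"roll": 0.25},{"jaw": 1,"linear": [0.262,0,0],"roll": 0.25}]' --force 25

```text
t: 3.98
tool_pos: [0.5315, -0.0789, 0.2035]
orientation: [0.218, 1.559, -0.218]
force: [0.8, 3.2, 2.7]
opening: 0.0141
```

Request:
apply_moves --series '[{"jaw": 1,"linear": [0,0,0],"roll": 0.25},{"jaw": 1,"linear": [0,0,0],"roll": 0.5},{"jaw": 1,"linear": [0,0,0],"roll": 0.75},{"jaw": 1,"linear": [0,0,0],"roll": 1},{"jaw": 1,"linear": [0,0,0],"roll": 1},{"jaw": 1,"linear": [0,0,0],"roll": 1}]'

```text
t: 4.72
tool_pos: [0.5315, -0.0789, 0.2035]
orientation: [0.625, 1.478, -0.624]
force: [0.5, 1.5, 0.6]
opening: 0.0139
```

Request:
apply_moves --series '[{"jaw": 1,"linear": [0,0,0],"roll": 0.25},{"jaw": 1,"linear": [0,0,0],"roll": 0.5},{"jaw": 1,"linear": [0,0,0],"roll": 0.75},{"jaw": 1,"linear": [0,0,0],"roll": 1},{"jaw": 1,"linear": [0,0,0],"roll": 1},{"jaw": 1,"linear": [0,0,0],"roll": 1}]'

```text
t: 5.48
tool_pos: [0.5314, -0.0789, 0.2035]
orientation: [1.022, 1.317, -1.021]
force: [0.5, 0.9, 1.4]
opening: 0.014
```

Request:
apply_moves --series '[{"jaw": 1,"linear": [0,0,0],"roll": 0.25},{"jaw": 1,"linear": [0,0,0],"roll": 0.5},{"jaw": 1,"linear": [0,0,0],"roll": 0.65},{"jaw": 1,"linear": [0,0,0],"roll": 0.65},{"jaw": 1,"linear": [0,0,0],"roll": 0.65}]'

```text
t: 6.1
tool_pos: [0.5314, -0.0789, 0.2036]
orientation: [1.272, 1.167, -1.271]
force: [-0.4, 1.2, 1.2]
opening: 0.0137
```

```bash
python3 -c "
from h import *
plan([.5313,-.079,.203],P0[2]+np.pi/2-1.55);print(read_state()['wrist_torque'])"
```

```text
pos [ 0.5314 -0.0789  0.2036] xaxis [ 0.001 -0.    -1.   ] jawyaw -4.9 q6 -0.16 t 6.1 open 0.0137 F [-0.4  1.2  1.2]
lin [ 0.0009 -0.0002  0.0001] roll deg 2.4 units 0.081
[ 0.22690438  0.19135619 -0.03181233]
```

Request:
apply_moves --series '[{"jaw": 1,"linear": [0,0,0],"roll": 0.08},{"jaw": 1,"linear": [0,0,0],"roll": 0.1},{"jaw": 1,"linear": [0,0,0],"roll": 0.1},{"jaw": -0.2,"linear": [0,0,0],"roll": 0.08},{"jaw": -0.2,"linear": [0,0,0],"roll": 0.08},{"jaw": -0.2,"linear": [0,0,0],"roll": 0.08},{"jaw": -0.2,"linear": [-0.08,0,0],"roll": 0.08},{"jaw": -0.2,"linear": [-0.12,0,0],"roll": 0.08},{"jaw": -0.2,"linear": [-0.12,0,0],"roll": 0.08}]'

```text
t: 7.22
tool_pos: [0.5327, -0.0793, 0.278]
orientation: [1.304, 1.142, -1.299]
force: [0.1, 0.6, 0.3]
opening: 0.0552
```

```bash
python3 -c "
from h import *
plan([.5205,-.1512,.178],P0[2])
s=read_state();c=read_camera('wrist');cv2.imwrite('pics/w2.png',c['pixels'])"
```

```text
pos [ 0.5327 -0.0793  0.278 ] xaxis [ 0.005 -0.001 -1.   ] jawyaw -7.3 q6 -0.12 t 7.225 open 0.0552 F [0.1 0.6 0.3]
lin [ 0.1668 -0.0058  0.1214] roll deg 1.2 units 0.041
```

View pics/w2.png

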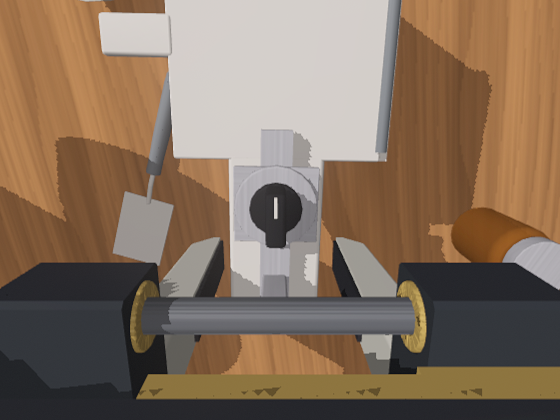

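The knob has turned about 88°: its pointer at (276,207) now runs along the bar. The bar is still locked. Next is the post.

Request:
apply_moves --series '[{"jaw": -0.2,"linear": [0,-0.003,0.08],"roll": 0.04},{"jaw": -0.2,"linear": [0,-0.006,0.121],"roll": 0.04},{"jaw": -0.2,"linear": [0.05,-0.006,0.121],"roll": 0.04},{"jaw": -0.2,"linear": [0.12,-0.006,0.121],"roll": 0.04},{"jaw": -0.2,"linear": [0.165,-0.006,0.121],"roll": 0.04},{"jaw": -0.2,"linear": [0.165,-0.006,0.121],"roll": 0.04},{"jaw": 1,"linear": [0.165,-0.006,0.121],"roll": 0.04},{"jaw": 1,"linear": [0.165,-0.006,0.121],"roll": 0.04},{"jaw": 1,"linear": [0.165,-0.006,0.121],"roll": 0.04},{"jaw": 1,"linear": [0.165,-0.006,0.121],"roll": 0.04},{"jaw": 1,"linear": [0.165,-0.006,0.121],"roll": 0.04}]'

```text
t: 8.65
tool_pos: [0.5207, -0.151, 0.1778]
orientation: [1.319, 1.13, -1.313]
force: [6.8, -1.7, -1.6]
opening: 0.0197
```

```bash
python3 -c "
from h import *
plan(cad(P0,(0,-198-36,178)),P0[2])"
```

```text
pos [ 0.5207 -0.151   0.1778] xaxis [ 0.006 -0.002 -1.   ] jawyaw -8.5 q6 -0.23 t 8.65 open 0.0197 F [ 6.8 -1.7 -1.6]
lin [-0.0002 -0.0004  0.0605] roll deg 0.0 units 0.001
```

Request:
apply_moves --series '[{"jaw": 1,"linear": [0,0,0.015],"roll": 0},{"jaw": 1,"linear": [0,0,0.03],"roll": 0},{"jaw": 1,"linear": [0,0,0.045],"roll": 0},{"jaw": 1,"linear": [0,0,0.055],"roll": 0},{"jaw": 1,"linear": [0,0,0.06],"roll": 0},{"jaw": 1,"linear": [0,0,0.062],"roll": 0},{"jaw": 1,"linear": [0,0,0.062],"roll": 0},{"jaw": 1,"linear": [0,0,0.062],"roll": 0}]'

```text
t: 9.65
tool_pos: [0.5156, -0.1867, 0.1778]
orientation: [1.321, 1.132, -1.312]
force: [5.5, 6.6, -1.6]
opening: 0.0203
```

```bash
python3 -c "
from h import *
plan(cad(P0,(0,-198-36,178)),P0[2])"
```

```text
pos [ 0.5156 -0.1867  0.1778] xaxis [ 0.006  0.    -1.   ] jawyaw -8.5 q6 -0.3 t 9.65 open 0.0203 F [ 5.5  6.6 -1.6]
lin [-0.0004 -0.0006  0.0002] roll deg 0.1 units 0.002
```

Request:
apply_moves --series '[{"jaw": -0.3,"linear": [0,0,0.06],"roll": 0},{"jaw": -0.3,"linear": [0,0,0],"roll": 0},{"jaw": -0.3,"linear": [0,0,0],"roll": 0},{"jaw": -0.3,"linear": [-0.1,0,0],"roll": 0},{"jaw": -0.3,"linear": [-0.2,0,0],"roll": 0},{"jaw": -0.3,"linear": [-0.25,0,0],"roll": -0.3},{"jaw": -0.3,"linear": [-0.25,0,0],"roll": -0.6},{"jaw": -0.3,"linear": [-0.25,0,0],"roll": -1},{"jaw": -0.3,"linear": [-0.25,0,0],"roll": -1}]'

```text
t: 10.78
tool_pos: [0.5144, -0.1875, 0.328]
orientation: [0.93, 1.359, -0.925]
force: [0.6, 0.2, 0.3]
opening: 0.0602
```

```bash
python3 -c "
from h import *
plan(cad(P0,(-115,0,300)),P0[2]+np.pi/2)"
```

```text
pos [ 0.5144 -0.1875  0.328 ] xaxis [ 0.006 -0.    -1.   ] jawyaw 21.5 q6 -0.82 t 10.775 open 0.0602 F [0.6 0.2 0.3]
lin [ 0.0457  0.0307 -0.4342] roll deg -60.0 units -1.999
```

My first row in that call wrongly carried a 36 mm shift towards the stop. I'll check the bar in the next picture.

Request:
apply_moves --series '[{"jaw": -0.3,"linear": [0,0,-0.1],"roll": -0.3},{"jaw": -0.3,"linear": [0,0.01,-0.2],"roll": -0.6},{"jaw": -0.3,"linear": [0,0.03,-0.3],"roll": -1},{"jaw": -0.3,"linear": [0.04,0.03,-0.434],"roll": -1},{"jaw": -0.3,"linear": [0.04,0.03,-0.434],"roll": -1},{"jaw": -0.3,"linear": [0.04,0.03,-0.434],"roll": -1}]'

```text
t: 11.52
tool_pos: [0.4351, 0.0623, 0.3031]
orientation: [0.527, 1.5, -0.525]
force: [0.4, 0.5, 0.5]
opening: 0.0605
```

Request:
apply_moves --series '[{"jaw": -0.3,"linear": [0,0,0],"roll": -0.3},{"jaw": -0.3,"linear": [0,0,0],"roll": -0.6},{"jaw": -0.3,"linear": [0,0,0],"roll": -1},{"jaw": -0.3,"linear": [0,0,0],"roll": -1},{"jaw": -0.3,"linear": [0,0,0],"roll": -1}]'

```text
t: 12.15
tool_pos: [0.4354, 0.0616, 0.3033]
orientation: [0.121, 1.562, -0.121]
force: [-0.5, -0.6, 0.4]
opening: 0.0605
```

Run:
```python
from h import *
plan(cad(P0,(-115,0,132)),P0[2]+np.pi/2)
s=read_state();c=read_camera("wrist");im=c["pixels"]
for p in [(-135,15,154),(-135,-15,154),(-85,-93,154),(-85,93,154),(0,-234,212)]:
    q=proj(c,cad(P0,p),s);cv2.circle(im,tuple(int(v) for v in q),3,(0,0,255),1)
t=read_camera("top")["pixels"][160:270,200:360]
cv2.imwrite("pics/w3.png",np.hstack([im,cv2.resize(t,None,fx=1.5,fy=420/110)[:, :240]]))
```

```text
pos [0.4354 0.0616 0.3033] xaxis [ 0.006 -0.001 -1.   ] jawyaw 81.2 q6 -1.39 t 12.15 open 0.0605 F [-0.5 -0.6  0.4]
lin [ 2.855e-01  2.000e-04 -5.000e-04] roll deg -0.3 units -0.01
```

View pics/w3.png

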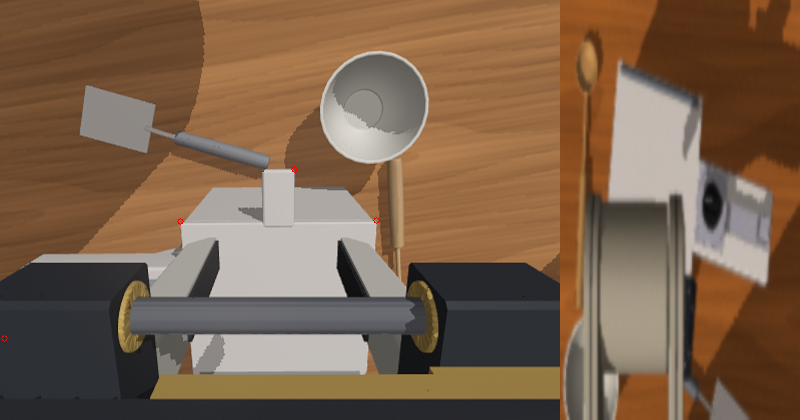

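The tab end at (262,170)–(294,170) matches the prediction, and in the top view the tongue is off the lid. I'll go down and pinch the tab.

Request:
apply_moves --series '[{"jaw": -0.3,"linear": [0.1,0,0],"roll": 0},{"jaw": -0.3,"linear": [0.2,0,0],"roll": 0},{"jaw": -0.3,"linear": [0.26,0,0],"roll": 0},{"jaw": -0.3,"linear": [0.287,0,0],"roll": 0},{"jaw": -0.3,"linear": [0.287,0,0],"roll": 0},{"jaw": 1,"linear": [0.287,0,0],"roll": 0},{"jaw": 1,"linear": [0.287,0,0],"roll": 0},{"jaw": 1,"linear": [0.287,0,0],"roll": 0},{"jaw": 1,"linear": [0.287,0,0],"roll": 0}]' --force 25

```text
t: 13.38
tool_pos: [0.4366, 0.0616, 0.1315]
orientation: [0.119, 1.561, -0.12]
force: [0.9, -0.8, 0.6]
opening: 0.0297
```

Run:
```python
from h import *
s=read_state();r=R.from_rotvec(s["orientation"]).as_matrix()
plan(s["tool_pos"],P0[2]+np.pi/2)
g=s["tool_pos"]-19e-3*r[:,0]
# grip point in caddy frame, relative to the hinge
cc,ss=np.cos(P0[2]),np.sin(P0[2]);d=g[:2]-P0[:2]
cx=cc*d[0]+ss*d[1];vx=cx-.085;vz=g[2]-.154;print("grip rel hinge",vx,vz,"y",-ss*d[0]+cc*d[1])
for a in (5,10,15,20,25,30,35,40,45,50,55,60):
    t=np.radians(a);nx=np.cos(t)*vx+np.sin(t)*vz;nz=-np.sin(t)*vx+np.cos(t)*vz
    w=np.array([cc*(nx-vx),ss*(nx-vx),nz-vz]);print(a,(r.T@w/.6).round(3).tolist())
```

```text
pos [0.4366 0.0616 0.1315] xaxis [ 0.007 -0.001 -1.   ] jawyaw 81.3 q6 -1.39 t 13.375 open 0.0297 F [ 0.9 -0.8  0.6]
lin [0. 0. 0.] roll deg -0.2 units -0.007
grip rel hinge -0.19957749122171747 -0.0034774673971283976 y 1.2268866918737492e-05
5 [-0.029, 0.0, 0.001]
10 [-0.058, 0.0, 0.004]
15 [-0.086, 0.0, 0.01]
20 [-0.114, 0.0, 0.019]
25 [-0.141, 0.0, 0.03]
30 [-0.167, 0.0, 0.043]
35 [-0.191, 0.0, 0.058]
40 [-0.215, 0.0, 0.076]
45 [-0.236, 0.0, 0.095]
50 [-0.256, 0.0, 0.116]
55 [-0.274, 0.001, 0.139]
60 [-0.29, 0.001, 0.163]
```

Request:
apply_moves --series '[{"jaw": 1,"linear": [-0.029,0,0.001],"roll": 0},{"jaw": 1,"linear": [-0.058,0,0.004],"roll": 0},{"jaw": 1,"linear": [-0.086,0,0.01],"roll": 0},{"jaw": 1,"linear": [-0.114,0,0.019],"roll": 0},{"jaw": 1,"linear": [-0.141,0,0.03],"roll": 0},{"jaw": 1,"linear": [-0.167,0,0.043],"roll": 0},{"jaw": 1,"linear": [-0.191,0,0.058],"roll": 0},{"jaw": 1,"linear": [-0.215,0,0.076],"roll": 0},{"jaw": 1,"linear": [-0.236,0,0.095],"roll": 0},{"jaw": 1,"linear": [-0.256,0,0.116],"roll": 0},{"jaw": 1,"linear": [-0.274,0.001,0.139],"roll": 0},{"jaw": 1,"linear": [-0.29,0.001,0.163],"roll": 0},{"jaw": 1,"linear": [-0.29,0.001,0.163],"roll": 0},{"jaw": 1,"linear": [-0.29,0.001,0.163],"roll": 0},{"jaw": 1,"linear": [-0.29,0.001,0.163],"roll": 0}]'

```text
t: 15.25
tool_pos: [0.5319, 0.0475, 0.3061]
orientation: [0.119, 1.561, -0.12]
force: [1.3, -0.9, -3.8]
opening: 0.0298
```

Run:
```python
from h import *
s=read_state();r=R.from_rotvec(s["orientation"]).as_matrix();g=s["tool_pos"]-19e-3*r[:,0]
cc,ss=np.cos(P0[2]),np.sin(P0[2]);d=g[:2]-P0[:2];vx=cc*d[0]+ss*d[1]-.085;vz=g[2]-.154
print(s["t"],s["opening"],s["force"],"angle",np.degrees(np.arctan2(vz,-vx)),"rad",np.hypot(vx,vz))
a=read_camera("side")["pixels"];cv2.imwrite("pics/s4.png",cv2.resize(a[60:340,140:420],None,fx=2,fy=2))
```

```text
15.25 0.02979869243833177 [ 1.31709146 -0.86264764 -3.83322049] angle 58.89184204844914 rad 0.19984309114432425
```

View pics/s4.png

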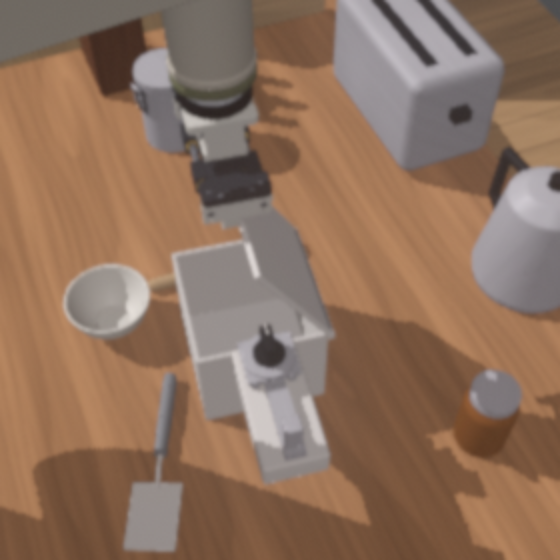

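The lid is held open at about 60° by the gripper, and the post at about (290,435) stands near the bracket's outer end. The other things look undisturbed. I'll compare the post's position with its projection, then hand in.

Run:
```python
from h import *
d=read_camera("side")
for b in (0,28,36):print(b,((proj(d,cad(P0,(0,-198-b,212)))-[140,60])*2).round(), ((proj(d,cad(P0,(0,-198-b,172)))-[140,60])*2).round())
s=read_state();print(s["force"],abs(s["dq"]).max());print(close_job())
```

```text
0 [284. 397.] [284. 414.]
28 [290. 419.] [290. 436.]
36 [292. 425.] [291. 442.]
[ 1.33008949 -1.18307482 -3.44539493] 0.0014807354014037453
the job is handed in; nothing more can be done
None
```

I did the whole job and handed it in at about 15 s of the 64 s allowed, with the gripper holding the lid open at about 60°. The interface reports no verdict.

- **Knob:** I turned it clockwise to about 1.53 rad, judged from the gripper's angle. The next picture showed it turned nearly a quarter.
- **Lock bar:** I slid it by its post about 36 mm, until it pushed back with about 7 N at the stop. The later views showed the tongue off the lid and the post near the 36 mm position, though the picture alone cannot separate 36 mm from 28 mm well.
- **Lid:** I pinched the tab across its width with 25 N and lifted it along its arc. The last check put it at about 59–60° and still, with the opening steady at 29.8 mm and about 3.5–4 N of downward load at the wrist.
- **Other things:** the bowl, scraper, spoon handle, canister and jar looked undisturbed in the last picture. The mug was outside that picture, but the arm never went near it.

**One slip:** when letting go of the post, one row (1/8 s) wrongly ordered another 36 mm towards the stop. I saw no effect afterwards, but the force was not recorded at that moment, so I can't rule out a brief push.

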